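# Set out the bun-decorating colours in reverse order

### The job

Move the four colour tubs one by one from their coloured saucers on the white storage rack into the pockets of the steel decorating rack, one per pocket and in reverse order: the tub nearest the robot in storage goes into the pocket farthest from the robot, the second nearest into the second farthest, and so on. Keep the tubs upright and set each one down flat on its pocket's floor without dropping it; leave the little stamp and the dish between the racks where they are.

Things in the scene. Friction and masses are not known exactly. Their poses are not given: they have to be found in the camera images.
- tub_red: closed round tub with red lid and red band, otherwise white, 44 mm diameter, 62 mm high, about 110 g (some are fuller than others), loose. Origin: centre of its underside; z up. At the start it stands on the saucer of its own colour, underside 14 mm above the table.
- tub_yellow: closed round tub with yellow lid and yellow band, otherwise white, 44 mm diameter, 62 mm high, about 110 g (some are fuller than others), loose. Origin: centre of its underside; z up. At the start it stands on the saucer of its own colour, underside 14 mm above the table.
- tub_green: closed round tub with green lid and green band, otherwise white, 44 mm diameter, 62 mm high, about 110 g (some are fuller than others), loose. Origin: centre of its underside; z up. At the start it stands on the saucer of its own colour, underside 14 mm above the table.
- tub_blue: closed round tub with blue lid and blue band, otherwise white, 44 mm diameter, 62 mm high, about 110 g (some are fuller than others), loose. Origin: centre of its underside; z up. At the start it stands on the saucer of its own colour, underside 14 mm above the table.
- saucer_red: fixed red square saucer on the storage rack, 66 mm square, floor 4 mm thick, 4 mm wide lip 9 mm high all round (lip top 19 mm above the table). Origin: centre of its underside, 10 mm above the table; axes parallel to the storage rack's. It stays behind when its tub is taken.
- saucer_yellow: fixed yellow square saucer on the storage rack, 66 mm square, floor 4 mm thick, 4 mm wide lip 9 mm high all round (lip top 19 mm above the table). Origin: centre of its underside, 10 mm above the table; axes parallel to the storage rack's. It stays behind when its tub is taken.
- saucer_green: fixed green square saucer on the storage rack, 66 mm square, floor 4 mm thick, 4 mm wide lip 9 mm high all round (lip top 19 mm above the table). Origin: centre of its underside, 10 mm above the table; axes parallel to the storage rack's. It stays behind when its tub is taken.
- saucer_blue: fixed blue square saucer on the storage rack, 66 mm square, floor 4 mm thick, 4 mm wide lip 9 mm high all round (lip top 19 mm above the table). Origin: centre of its underside, 10 mm above the table; axes parallel to the storage rack's. It stays behind when its tub is taken.
- store: storage rack: fixed white plastic plate 304 x 82 x 10 mm that carries the four coloured saucers in a row along its x axis, at x = -108, -36, 36 and 108 mm. Origin: centre of its underside, on the table; its x axis points away from the robot (turned up to 12 degrees). It stands on the robot's left or right.
- deck: decorating rack: fixed steel trough 294 x 78 mm on the table, with four square pockets in a row along its x axis, centred at x = -108, -36, 36 and 108 mm, y = 0. Pockets are 66 mm square inside, floor 5 mm above the table, walls and partitions 6 mm thick with tops 18 mm above the table. Origin: centre of its underside; its x axis points away from the robot (turned up to 12 degrees). Empty at the start, on the other side from the storage rack.
- stamp: bystander: small wooden bun stamp standing between the racks, 30 mm square foot 22 mm high, with a 18 mm thick round handle, 52 mm high in all; loose. Origin: centre of its underside.
- dish: bystander: white ceramic dish between the racks, 72 mm across, 22 mm high; loose. Origin: centre of its underside.
Things that resemble listed ones, but are neither listed nor needed, are in the scene too. Of the things shaped like the tub_blue, the blue one is meant. What is shaped like the tub_green but pink is not meant.

How it is judged:
By the outcome, as a careful person would: the job done as asked, in the order asked, and still so for the second after the job is handed in, with the robot touching nothing.
It also fails if it takes over 109 s, if anything falls off the work surface, if the arm or the gripper's body presses on something with over 40 N, if the wrist force passes 120 N, or if a joint passes its speed limit or range.

### The arm

A 6-joint arm with a two-finger parallel gripper is mounted at the origin on the work surface. World frame = base frame: x ahead of the robot, y to its left, z up, the work surface at z = 0. Lengths are in m, angles in rad, forces in N, time in s.
With the tool pointing down it reaches from about 0.275 to 0.725 m from the base axis. Payload 5.6 kg.
Tool frame: the origin (TCP) lies at the very end of the fingers, on their centre line; the grasp point (between the pads) lies 19 mm behind it; z points along the fingers, y is the line along which they close (so a half turn about z gives the same grasp; the last joint's range is limited). The gripper opens to 85 mm and grips with 20 to 120 N. Pads are 22 mm wide; open, the fingers measure 114 mm over their backs; the gripper's body (76 mm by 85 mm) begins 54 mm behind the grasp point. The pads swing forward as they close: fully open they stand 13 mm farther back than shut.
Start: joints at [-0.997, 0.255, 0.108, 0, -1.424, -0.285], TCP at [0.157, -0.527, 0.231] pointing down, gripper open.
Joint ranges: [-2.95, 2.95], [-1.21, 1.97], [-1.09, 1.5], [-2.87, 1.71], [-2.94, -0.07], [-3.05, 3.05]. Speed limits (rad/s): [2.57, 2.57, 3.14, 3.14, 3.14, 3.14].

### API

Orientations are given as a rotation vector (axis times angle).
In Python, from station import manip, vision, finish_job gives the robot as it stands. The module is installed in compiled form; this text tells all that it offers.
- The arm moves only by the shell command python3 -m jog 'ROWS' [OPENING] [FORCE]. ROWS is text: rows parted by semicolons, each of 6 numbers parted by spaces: the shift along the tool's x, y, z in cm, then the turn, a rotation vector about the tool's x, y, z in rad. In form: tx ty tz rx ry rz; .... A call has exactly 8 rows; each row shifts and turns the commanded pose from where the row before left it, along the tool's axes as they then stand; what a row does not reach is not made up. A row lasts 1/8 s, in which the tool goes at most 62.5 mm and 10.7 degrees, less where a joint would pass 70% of its speed; a pose out of reach is approached as far as the arm can. A call with a gripper value outside its range is refused whole. OPENING is the closure in counts, from 0 (fully open) to 255 (shut), set as the call begins (- or left out, the last holds). The fingers move at their own pace and stop on an object; FORCE is the grip in N (left out, the last holds). Time passes only in rows, so rows that do not move let the fingers close, or fill a call up. It gives the time, the measured TCP pose, the force, the opening and the grip force at its end, in the units of the state.
- manip.get_obs(): the state, without advancing time (a new reading comes with each control period).
- vision.read_camera(name): name is "scene" or "top" or "wrist"; returns a dict with "img" (400x640x3 uint8, blue, green, red), "depth" (400x640 float32, m along the optical axis (not along the pixel's ray), 0 where there is no reading), "fx", "fy", "cx", "cy" (pixels), "distortion" ([k1, k2, p1, p2, k3] as OpenCV has them; the pictures are not rectified), "rvec" (rotation vector, rad) and "tvec" (3), from world to camera coordinates, as OpenCV has them; the wrist camera has in their place "mount" (4x4, takes a point from camera to tool coordinates, whose origin is the TCP and whose axes are the flange's). Camera axes: x right, y down, z forward; pixel columns grow to the right and rows downward; lengths in m; the calibration is good to about 2 mm. A picture is of the moment at which its call begins: read the wrist's pose just before it.
- finish_job(): hands the job in; it is judged then, once.
Trained networks look in a picture, given as the dict that the camera call returned (one of the last four; its "shot" number tells which), for a name from the list of things; names that differ only in an ending like _2 or _b are one class to them, and where a whole thing is asked for, a point or a joint stands for the part that bears it (a point fixed in the world has none). Each returns a list of dicts, best first, with "score" (0 to 1); they miss things now and then, are a little off and sometimes report something else, mostly with a low value. They report only what shows in the picture. A call takes as long as a camera call. They do not tell look-alikes from the thing itself.
- vision.recognise(picture, query): "uv" ([column, row] in pixels, amid what is visible of it).
- vision.mark_of(picture, query): "uv" ([column, row] in pixels: a listed point, or the origin of a listed thing).
The state is a dict: "clock": time; "joint_positions": joint angles; "joint_velocities": joint speeds; "effort": joint torques, N m; "eef_pos": TCP position; "ee_rot": TCP orientation; "ft_force": force on the tool from outside, world axes, zero at the start; "torque": the same for the moment, N m; "opening": finger opening in m; "finger_force": force on a finger pad.
Only numpy, scipy, OpenCV 4.12 (cv2) and the standard library are available. Lean on these libraries where they do the work, as an engineer would, in place of code of your own. Each camera call takes 0.05 s, during which the arm holds its last target. There are 200 camera calls.

## Working session

There is one attempt and no reset: what is moved stays moved. The work goes in short steps, Python scripts to look and compute and a shell command to move; the robot and the scene stay as the last step left them, time stands still between calls to the robot, and variables do not carry over. Pictures are saved under pics/ and viewed, at most 14 in all, crops included, and the job is handed in when it is done.

```bash
mkdir -p pics; python3 - <<'E'
from station import manip, vision
import cv2
o=manip.get_obs(); print({k:o[k] for k in('clock','eef_pos','ee_rot','opening','ft_force')})
for n in('scene','top'):
    p=vision.read_camera(n); cv2.imwrite(f'pics/{n}0.png',p['img'])
    print(n,p['fx'],p['cx'],p['cy'],p['distortion'],p['rvec'],p['tvec'])
    for q in ('tub_red','tub_yellow','tub_green','tub_blue','store','deck','stamp','dish'):
        print(q,[(d['uv'],round(d['score'],2)) for d in vision.mark_of(p,q)[:3]])
E
```

```text
{'clock': 0.0, 'eef_pos': array([ 0.1565518 , -0.52672514,  0.23041086]), 'ee_rot': array([ 4.51881837e-01, -3.10859804e+00, -2.93235077e-03]), 'opening': 0.08601880666817224, 'ft_force': array([-0.77937426, -0.37559644, -0.28444276])}
scene 415.3290402322385 321.0786861704333 201.93110953218067 [0.02981806 0.         0.         0.         0.        ] [ 1.92196012  1.05206802 -0.61416848] [-0.30428103 -0.19499596  1.28450298]
tub_red [([348.7, 173.7], 0.8), ([361.4, 186.3], 0.5)]
tub_yellow [([380.8, 198.9], 0.96)]
tub_green [([400.8, 212.8], 0.69), ([460.7, 227.8], 0.62)]
tub_blue [([374.8, 168.6], 0.7), ([361.0, 186.2], 0.62)]
store [([370.5, 197.4], 0.58), ([332.6, 238.0], 0.25)]
deck [([216.8, 253.8], 0.98)]
stamp [([329.9, 243.2], 0.65), ([401.7, 217.8], 0.65)]
dish [([297.2, 206.7], 0.55)]
top 455.9876983166167 319.3497687485135 192.31054884199148 [-0.04316915  0.          0.          0.          0.        ] [ 2.13380012 -2.18183419  0.15749013] [-0.00111462  0.57365853  1.07518155]
tub_red [([248.5, 256.2], 0.65)]
tub_yellow [([247.0, 201.1], 0.55), ([245.0, 256.7], 0.34)]
tub_green [([249.4, 171.4], 0.89), ([222.4, 134.6], 0.59)]
tub_blue [([246.1, 227.1], 0.77), ([208.6, 255.8], 0.53), ([247.8, 253.1], 0.48)]
store [([248.1, 211.0], 0.6)]
deck [([396.8, 212.3], 0.8)]
stamp [([311.2, 181.1], 0.69)]
dish [([308.8, 240.5], 0.61)]
```

```bash
ls pics
```

```text
scene0.png
top0.png
```

View pics/top0.png

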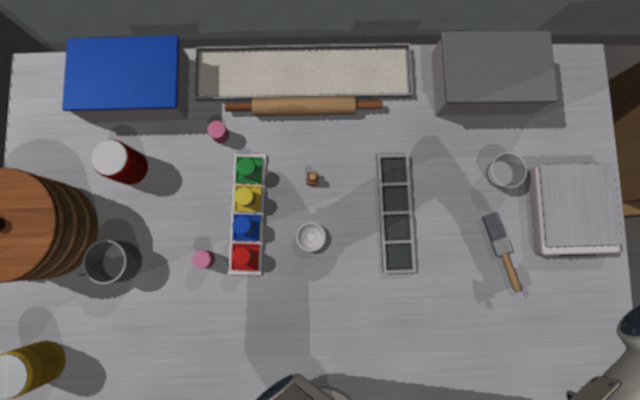

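View pics/scene0.png

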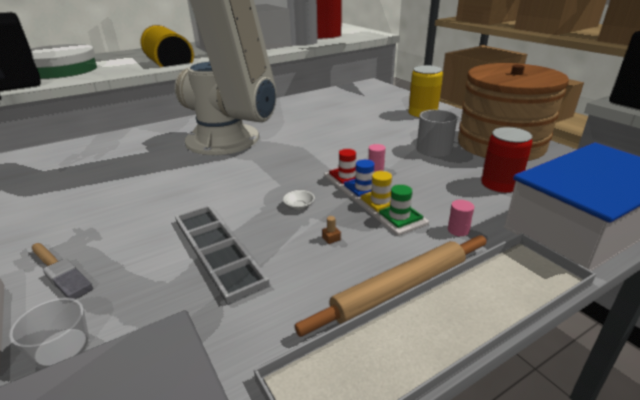

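The top view has the robot at the bottom edge. Store row at column ~246, near to far: red (245,258), blue (246,228), yellow (247,198), green (249,168). The empty deck is at (396,212). Pink look-alikes at (218,131) and (203,259) are not meant. The four coloured ones on the matching saucers are. So red goes to the farthest pocket, blue to the second farthest, then yellow, with green nearest.

```bash
cat > h.py <<'E'
import numpy as np, cv2
from station import manip, vision
def cloud(p, obs=None):
    K=np.array([[p['fx'],0,p['cx']],[0,p['fy'],p['cy']],[0,0,1]])
    v,u=np.mgrid[:400,:640]
    n=cv2.undistortPoints(np.stack([u,v],-1).reshape(-1,1,2).astype(float),K,np.array(p['distortion'])).reshape(400,640,2)
    P=np.dstack([n,np.ones((400,640))])*p['depth'][...,None]
    if 'rvec' in p:
        R=cv2.Rodrigues(np.array(p['rvec']))[0]; return (P-np.array(p['tvec']).ravel())@R
    M=np.array(p['mount']); R=cv2.Rodrigues(obs['ee_rot'])[0]
    return (P@M[:3,:3].T+M[:3,3])@R.T+obs['eef_pos']
E
python3 - <<'E'
from h import *
p=vision.read_camera('top'); W=cloud(p); ok=p['depth']>0
cv2.imwrite('pics/crop0.png',cv2.resize(p['img'][110:290,190:430],None,fx=3,fy=3,interpolation=cv2.INTER_CUBIC))
for n,(u,v) in dict(red=(245,258),blue=(246,228),yellow=(247,198),green=(249,168),pinkF=(218,131),pinkN=(203,259)).items():
    s=np.s_[v-17:v+18,u-17:u+18]; w=W[s][ok[s]&(W[s][...,2]>.055)]
    c=cv2.minEnclosingCircle(w[:,:2].astype(np.float32)); print(n,len(w),w.mean(0).round(4),np.round(c[0],4),round(c[1],4),np.median(w[:,2]).round(4))
for n,s in dict(store=np.s_[145:282,220:275],deck=np.s_[145:282,370:425]).items():
    m=ok[s]&(W[s][...,2]>.007)
    if n=='store': m&=W[s][...,2]<.03
    w=W[s][m]; r=cv2.minAreaRect(w[:,:2].astype(np.float32)); print(n,len(w),r,np.percentile(w[:,2],[5,50,95]).round(4))
for n,(u,v) in dict(stamp=(312,179),dish=(312,238)).items():
    s=np.s_[v-20:v+20,u-20:u+20]; w=W[s][ok[s]&(W[s][...,2]>.01)]; print(n,w.min(0).round(3),w.max(0).round(3))
E
```

```text
red 293 [0.4231 0.1715 0.0767] [0.4231 0.1723] 0.0221 0.077
blue 291 [0.4952 0.1702 0.0764] [0.4956 0.1712] 0.0222 0.077
yellow 286 [0.5632 0.1646 0.076 ] [0.5638 0.1659] 0.0221 0.0767
green 283 [0.6328 0.1595 0.0757] [0.6339 0.1604] 0.022 0.0763
pinkF 256 [0.7305 0.2348 0.0625] [0.7303 0.2363] 0.0232 0.0624
pinkN 273 [0.4184 0.2679 0.0631] [0.4177 0.2689] 0.022 0.0632
store 2698 ((0.5255875587463379, 0.17180223762989044), (0.31749555468559265, 0.12368811666965485), 3.4641144275665283) [0.0086 0.0143 0.0219]
deck 1865 ((0.5264167785644531, -0.20963223278522491), (0.12218526750802994, 0.3294864296913147), 84.4894790649414) [0.0072 0.0153 0.0213]
stamp [ 0.595 -0.012  0.01 ] [0.625 0.016 0.056]
dish [ 0.432 -0.025  0.01 ] [0.5   0.043 0.031]
```

View pics/crop0.png

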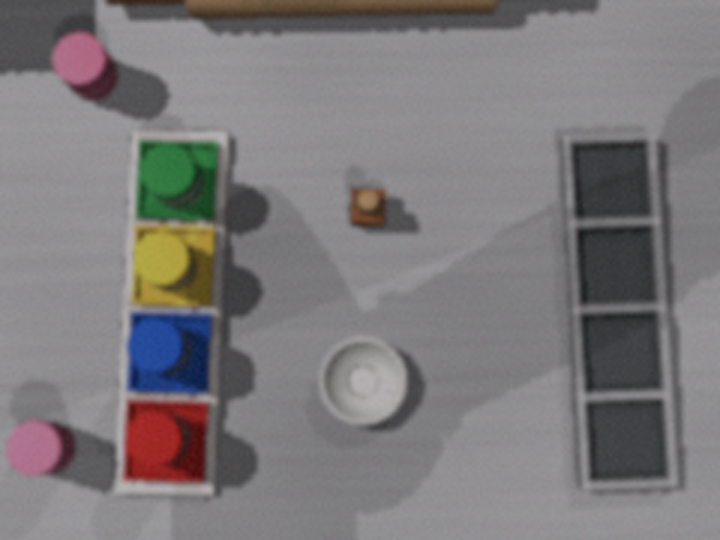

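The crop confirms it: lids at crop pixels red (155,437), blue (155,347), yellow (162,260) and green (170,172), each on its own-colour saucer. The pink ones at (80,58) and (38,447) stand off the rack. I'll turn the tool so that its y is world y, then go above red.

```bash
python3 -m jog '0 0 0 0 0 0.144; 0 0 0 0 0 0.144; -1.67 4.37 0 0 0 0; -1.67 4.37 0 0 0 0; -1.67 4.37 0 0 0 0; -1.67 4.37 0 0 0 0; -1.67 4.37 0 0 0 0; -1.67 4.37 0 0 0 0' 0 40
```

```text
clock: 1.95
eef_pos: [0.2569, -0.2636, 0.2315]
ee_rot: [-0.001, 3.141, -0.001]
ft_force: [1.2, 0.1, 0.3]
opening: 0.0856
finger_force: 0.0
```

```bash
python3 -m jog '-1.67 4.37 0 0 0 0; -1.67 4.37 0 0 0 0; -1.67 4.37 0 0 0 0; -1.67 4.37 0 0 0 0; -1.67 4.37 0 0 0 0; -1.67 4.37 0 0 0 0; -1.67 4.37 0 0 0 0; -1.67 4.37 0 0 0 0'
```

```text
clock: 2.95
eef_pos: [0.3903, 0.0864, 0.2316]
ee_rot: [-0.002, 3.141, 0.001]
ft_force: [0.0, -1.0, 0.3]
opening: 0.0854
finger_force: 0.0
```

```bash
python3 -m jog '-1.1 2.85 0 0 0 0; -1.1 2.85 0 0 0 0; -1.1 2.85 0 0 0 0; 0 0 2 0 0 0; 0 0 2 0 0 0; 0 0 2 0 0 0; 0 0 0 0 0 0; 0 0 0 0 0 0' && python3 - <<'E'
from h import *
o=manip.get_obs(); p=vision.read_camera('wrist'); cv2.imwrite('pics/w1.png',p['img'])
W=cloud(p,o); print(o['eef_pos'],np.array(p['mount']).round(3))
ok=(p['depth']>0)&(W[...,2]>.065)&(W[...,2]<.09)&(abs(W[...,1]-.17)<.05)
n,l,s,c=cv2.connectedComponentsWithStats(ok.astype(np.uint8))
for i in range(1,n):
    if s[i,4]>300:
        w=W[l==i]; print(s[i],np.round(cv2.minEnclosingCircle(w[:,:2].astype(np.float32))[0],4),w.mean(0).round(4))
E
```

```text
clock: 3.95
eef_pos: [0.4234, 0.1705, 0.1722]
ee_rot: [-0.002, 3.14, 0.001]
ft_force: [0.0, 0.9, 0.3]
opening: 0.0855
finger_force: 0.0
[0.42340117 0.17049127 0.17223381] [[-0.    -0.954 -0.301  0.077]
 [ 1.     0.    -0.001  0.   ]
 [ 0.001 -0.301  0.954 -0.143]
 [ 0.     0.     0.     1.   ]]
[ 295  172   59   60 2654] [0.4249 0.1708] [0.4234 0.1709 0.0763]
[ 297  259   53   53 2224] [0.4972 0.1696] [0.4944 0.1701 0.0758]
[ 293  328   49   45 1730] [0.5651 0.1652] [0.56   0.1653 0.0752]
```

View pics/w1.png

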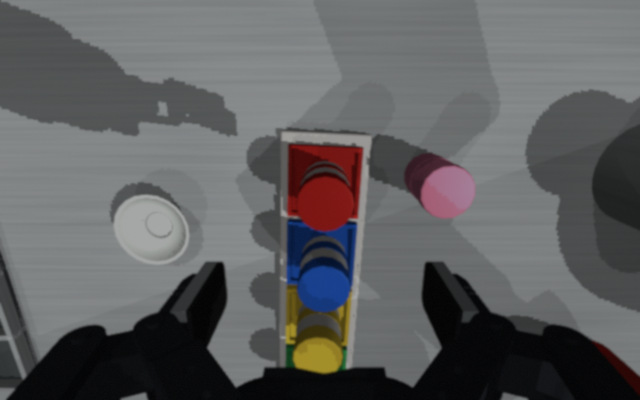

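Wrist view: red lid at (325,203) directly under the tool, pink at (447,192) clear of the finger. Next: descend and grip.

```bash
python3 -m jog '0 0.05 3 0 0 0; 0 0 3 0 0 0; 0 0 3 0 0 0; 0 0 2.5 0 0 0; 0 0 1.5 0 0 0; 0 0 0 0 0 0; 0 0 0 0 0 0; 0 0 0 0 0 0' 0 40; python3 -m jog '0 0 0 0 0 0; 0 0 0 0 0 0; 0 0 0 0 0 0; 0 0 0 0 0 0; 0 0 0 0 0 0; 0 0 0 0 0 0; 0 0 0 0 0 0; 0 0 0 0 0 0' 255 40
```

```text
clock: 5.0
eef_pos: [0.4236, 0.1713, 0.0423]
ee_rot: [-0.001, 3.14, 0.002]
ft_force: [-0.3, 0.5, 0.4]
opening: 0.0856
finger_force: 0.0
clock: 6.0
eef_pos: [0.4232, 0.171, 0.0416]
ee_rot: [-0.001, 3.141, 0.0]
ft_force: [-1.5, 0.3, 5.4]
opening: 0.0431
finger_force: 40.6
```

```bash
python3 -m jog '0 0 -2 0 0 0; 0 0 -3 0 0 0; 0 0 -3 0 0 0; 0 0 -2 0 0 0; -0.5 -4 0 0 0 0; -1 -5 0 0 0 0; -1 -5 0 0 0 0; -1 -5 0 0 0 0'; cat >> h.py <<'E'
def plane(p,uv,z,obs=None):
    K=np.array([[p['fx'],0,p['cx']],[0,p['fy'],p['cy']],[0,0,1]])
    n=cv2.undistortPoints(np.array(uv,float).reshape(-1,1,2),K,np.array(p['distortion'])).reshape(-1,2)
    d=np.c_[n,np.ones(len(n))]
    if 'rvec' in p:
        R=cv2.Rodrigues(np.array(p['rvec']))[0]; o=-R.T@np.array(p['tvec']).ravel(); d=d@R
    else:
        M=np.array(p['mount']); R=cv2.Rodrigues(obs['ee_rot'])[0]; o=R@M[:3,3]+obs['eef_pos']; d=d@(R@M[:3,:3]).T
    return o+d*((z-o[2])/d[:,2])[:,None]
E
python3 - <<'E'
from h import *
p=vision.read_camera('top')
f=lambda a:np.array(a)/3+[190,110]
print(plane(p,f([(570,139),(660,137),(588,487),(674,483)]),.018).round(4))
print(plane(p,f([(612,180),(617,265),(623,351),(628,440)]),.012).round(4))
# wall-top points from depth-free brightness
g=cv2.cvtColor(p['img'],cv2.COLOR_BGR2GRAY)
m=(g<95).astype(np.uint8); n,l,s,c=cv2.connectedComponentsWithStats(m[145:285,365:430])
for i in range(1,n):
    if 300<s[i,4]<1000: print(s[i],plane(p,[c[i]+[365,145]],.012).round(4))
E
```

```text
clock: 7.0
eef_pos: [0.4577, -0.0207, 0.1406]
ee_rot: [0.002, -3.14, -0.0]
ft_force: [0.7, 0.5, -0.2]
opening: 0.0427
finger_force: 41.1
[[ 0.6644 -0.1691  0.018 ]
 [ 0.6646 -0.2452  0.018 ]
 [ 0.3758 -0.1722  0.018 ]
 [ 0.3772 -0.2426  0.018 ]]
[[ 0.6298 -0.204   0.012 ]
 [ 0.5577 -0.2049  0.012 ]
 [ 0.4859 -0.2067  0.012 ]
 [ 0.4128 -0.2076  0.012 ]]
[ 15  12  27  26 638] [[ 0.6317 -0.2019  0.012 ]]
[ 17  40  27  27 654] [[ 0.5591 -0.2034  0.012 ]]
[ 19  69  27  27 659] [[ 0.4868 -0.2043  0.012 ]]
```

```bash
python3 -m jog '-2.9 -3.05 0 0 0 0; -2.9 -3.05 0 0 0 0; -2.9 -3.05 0 0 0 0; -2.9 -3.05 0 0 0 0; -2.9 -3.05 0 0 0 0; -2.8 -2.8 0 0 0 0; 0 0 0 0 0 0; 0 0 0 0 0 0' && python3 - <<'E'
from h import *
o=manip.get_obs(); p=vision.read_camera('wrist'); cv2.imwrite('pics/w2.png',p['img'])
print(o['eef_pos'])
E
```

```text
clock: 8.05
eef_pos: [0.6306, -0.1992, 0.1401]
ee_rot: [0.001, -3.139, -0.001]
ft_force: [-0.8, -0.7, -1.0]
opening: 0.0427
finger_force: 41.4
[ 0.63058012 -0.19924176  0.14006432]
```

View pics/w2.png

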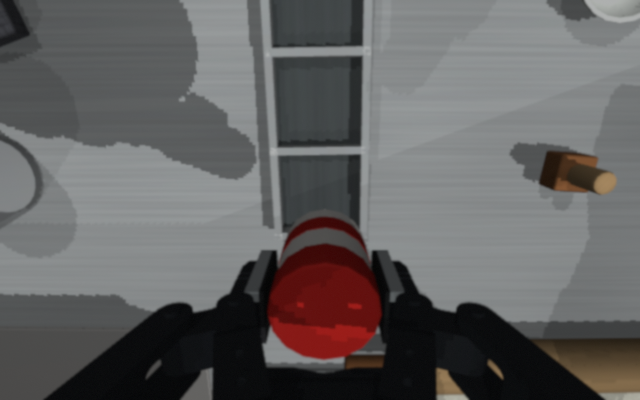

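The wrist view shows red held upright, with deck partitions at (319,51) and (320,151) and a third near row 235 at (278,235).

```bash
python3 - <<'E'
from h import *
o=manip.get_obs(); p=vision.read_camera('wrist'); print(o['eef_pos'])
print(plane(p,[(319,51),(320.5,151),(271,51),(366,51),(276,151),(365,151),(280,233)],.018,o).round(4))
E
```

```text
[ 0.63060397 -0.19895963  0.14070652]
[[ 0.5239 -0.2025  0.018 ]
 [ 0.5968 -0.2015  0.018 ]
 [ 0.5239 -0.2373  0.018 ]
 [ 0.5239 -0.1683  0.018 ]
 [ 0.5968 -0.2366  0.018 ]
 [ 0.5967 -0.1664  0.018 ]
 [ 0.6667 -0.2361  0.018 ]]
```

```bash
python3 -m jog '-0.15 -0.25 2 0 0 0; 0 0 2.5 0 0 0; 0 0 2.5 0 0 0; 0 0 2 0 0 0; 0 0 1 0 0 0; 0 0 0.5 0 0 0; 0 0 0 0 0 0; 0 0 0 0 0 0'
```

```text
clock: 9.15
eef_pos: [0.6332, -0.2021, 0.0372]
ee_rot: [-0.002, 3.14, -0.001]
ft_force: [0.2, -0.0, -1.3]
opening: 0.0432
finger_force: 41.4
```

```bash
python3 -m jog '0 0 0.1 0 0 0; 0 0 0.1 0 0 0; 0 0 0.1 0 0 0; 0 0 0.05 0 0 0; 0 0 0.05 0 0 0; 0 0 0 0 0 0; 0 0 0 0 0 0; 0 0 0 0 0 0'
```

```text
clock: 10.15
eef_pos: [0.6327, -0.202, 0.0327]
ee_rot: [-0.001, 3.141, -0.0]
ft_force: [-2.4, 1.8, 4.7]
opening: 0.0431
finger_force: 41.6
```

Contact at the expected height (Fz +4.7). Release, then rise.

```bash
python3 -m jog '0 0 0 0 0 0; 0 0 0 0 0 0; 0 0 0 0 0 0; 0 0 0 0 0 0; 0 0 0 0 0 0; 0 0 -2 0 0 0; 0 0 -4 0 0 0; 0 0 -4 0 0 0' 0 40; python3 -m jog '1 5.3 0 0 0 0; 2 5.3 0 0 0 0; 2 5.3 0 0 0 0; 2 5.3 0 0 0 0; 2 5.3 0 0 0 0; 2 5.3 0 0 0 0; 1.8 5.3 0 0 0 0; 0.9 0 0 0 0 0' && python3 - <<'E'
from h import *
o=manip.get_obs(); print(o['eef_pos'])
p=vision.read_camera('top'); W=cloud(p)
s=np.s_[145:185,375:410]; ok=(p['depth'][s]>0)&(W[s][...,2]>.05); w=W[s][ok]
if len(w): print(len(w),np.round(cv2.minEnclosingCircle(w[:,:2].astype(np.float32)),4) if 0 else w.mean(0).round(4),w[:,2].min(),w[:,2].max())
cv2.imwrite('pics/t2.png',p['img'])
E
```

```text
clock: 11.15
eef_pos: [0.6325, -0.202, 0.1332]
ee_rot: [0.001, -3.141, 0.0]
ft_force: [1.7, -0.2, 1.0]
opening: 0.0854
finger_force: 0.0
clock: 12.15
eef_pos: [0.4945, 0.1719, 0.1324]
ee_rot: [-0.008, 3.141, 0.001]
ft_force: [0.3, -0.6, -0.2]
opening: 0.0851
finger_force: 0.0
[0.49453809 0.17190658 0.13239697]
274 [ 0.6316 -0.1999  0.0668] 0.05042753097809518 0.07334551985312275
```

View pics/t2.png

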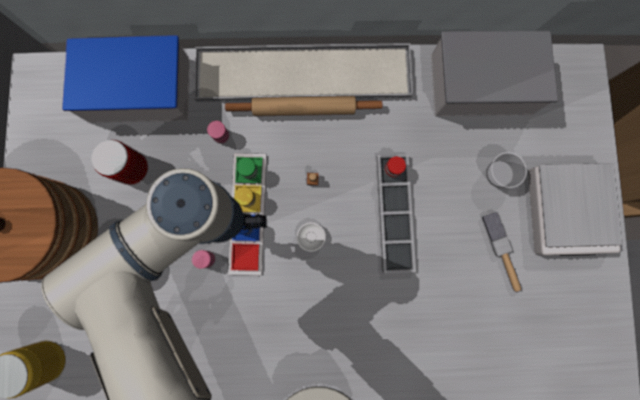

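Red stands upright in the far pocket (396,165), stamp (312,179) and dish (312,237) untouched. Now blue, with the gripper already above it.

```bash
python3 -m jog '-0.1 -0.15 1 0 0 0; 0 0 2.5 0 0 0; 0 0 2.5 0 0 0; 0 0 2 0 0 0; 0 0 1 0 0 0; 0 0 0 0 0 0; 0 0 0 0 0 0; 0 0 0 0 0 0' 0 40; python3 -m jog '0 0 0 0 0 0; 0 0 0 0 0 0; 0 0 0 0 0 0; 0 0 0 0 0 0; 0 0 0 0 0 0; 0 0 0 0 0 0; 0 0 0 0 0 0; 0 0 0 0 0 0' 255 40
```

```text
clock: 13.2
eef_pos: [0.4969, 0.1676, 0.0431]
ee_rot: [-0.001, 3.14, 0.001]
ft_force: [-0.7, 0.3, -0.3]
opening: 0.0853
finger_force: 0.0
clock: 14.2
eef_pos: [0.4968, 0.1676, 0.0427]
ee_rot: [-0.002, 3.141, 0.001]
ft_force: [-0.9, 1.8, 5.3]
opening: 0.0434
finger_force: 40.8
```

```bash
python3 -m jog '0 0 -2 0 0 0; 0 0 -3 0 0 0; 0 0 -3 0 0 0; 0 0 -2 0 0 0; -0.8 -4.6 0 0 0 0; -0.8 -4.6 0 0 0 0; -0.8 -4.6 0 0 0 0; -0.8 -4.6 0 0 0 0'; python3 -m jog '-0.8 -4.6 0 0 0 0; -0.8 -4.6 0 0 0 0; -0.8 -4.6 0 0 0 0; -0.8 -4.6 0 0 0 0; 0 0 0 0 0 0; 0 0 0 0 0 0; 0 0 0 0 0 0; 0 0 0 0 0 0'
```

```text
clock: 15.2
eef_pos: [0.5277, -0.0182, 0.1412]
ee_rot: [0.001, -3.139, 0.0]
ft_force: [0.0, -0.0, -0.8]
opening: 0.0428
finger_force: 41.0
clock: 16.2
eef_pos: [0.5607, -0.1997, 0.1424]
ee_rot: [-0.003, 3.142, 0.0]
ft_force: [-0.8, -0.4, -1.2]
opening: 0.0431
finger_force: 41.2
```

```bash
python3 -m jog '0 -0.25 2 0 0 0; 0 0 2.5 0 0 0; 0 0 2.5 0 0 0; 0 0 2 0 0 0; 0 0 1 0 0 0; 0 0 0.5 0 0 0; 0 0 0 0 0 0; 0 0 0 0 0 0'; python3 -m jog '0 0 0.1 0 0 0; 0 0 0.1 0 0 0; 0 0 0.05 0 0 0; 0 0 0.05 0 0 0; 0 0 0.05 0 0 0; 0 0 0 0 0 0; 0 0 0 0 0 0; 0 0 0 0 0 0'
```

```text
clock: 17.2
eef_pos: [0.5613, -0.2032, 0.0381]
ee_rot: [-0.002, 3.14, -0.001]
ft_force: [0.8, -0.1, -1.1]
opening: 0.0432
finger_force: 41.2
clock: 18.2
eef_pos: [0.5607, -0.2031, 0.0338]
ee_rot: [-0.001, 3.142, -0.0]
ft_force: [0.1, -0.0, -1.4]
opening: 0.0428
finger_force: 41.2
```

Not in contact yet, so small steps further.

```bash
python3 -m jog '0 0 0.04 0 0 0; 0 0 0.03 0 0 0; 0 0 0.03 0 0 0; 0 0 0 0 0 0; 0 0 0 0 0 0; 0 0 0 0 0 0; 0 0 0 0 0 0; 0 0 0 0 0 0'
```

```text
clock: 19.2
eef_pos: [0.5608, -0.2031, 0.0338]
ee_rot: [-0.002, 3.141, -0.0]
ft_force: [-3.2, 1.8, 6.3]
opening: 0.043
finger_force: 41.6
```

```bash
python3 -m jog '0 0 0 0 0 0; 0 0 0 0 0 0; 0 0 0 0 0 0; 0 0 0 0 0 0; 0 0 0 0 0 0; 0 0 -2 0 0 0; 0 0 -4 0 0 0; 0 0 -4 0 0 0' 0 40; python3 -m jog '0 5.2 0 0 0 0; 0 5.2 0 0 0 0; 0 5.2 0 0 0 0; 0 5.2 0 0 0 0; -0.1 5.2 0 0 0 0; -0.1 5.2 0 0 0 0; -0.1 5.2 0 0 0 0; 0 0 0 0 0 0'; python3 - <<'E'
from h import *
o=manip.get_obs(); print(o['eef_pos'])
p=vision.read_camera('top'); W=cloud(p)
for n,s in dict(far=np.s_[145:182,375:415],second=np.s_[182:210,375:415],green=np.s_[155:181,235:265]).items():
    w=W[s][(p['depth'][s]>0)&(W[s][...,2]>.05)]; print(n,len(w),w.mean(0).round(4),np.median(w[:,2]))
o=manip.get_obs(); p=vision.read_camera('wrist'); W=cloud(p,o)
ok=(p['depth']>0)&(W[...,2]>.065)&(W[...,2]<.09)&(abs(W[...,1]-.17)<.035)&(W[...,0]>.5)
n,l,s,c=cv2.connectedComponentsWithStats(ok.astype(np.uint8))
for i in range(1,n):
    if s[i,4]>300: print(s[i],W[l==i].mean(0).round(4),p['img'][l==i].mean(0).round())
cv2.imwrite('pics/w3.png',p['img'])
E
```

```text
clock: 20.2
eef_pos: [0.5605, -0.2031, 0.1337]
ee_rot: [0.001, -3.141, 0.0]
ft_force: [1.4, 0.3, 0.5]
opening: 0.0856
finger_force: 0.0
clock: 21.2
eef_pos: [0.5632, 0.1642, 0.1324]
ee_rot: [0.008, -3.142, -0.001]
ft_force: [-0.8, 0.2, 0.0]
opening: 0.0854
finger_force: 0.0
[0.56319339 0.16418838 0.13243461]
far 277 [ 0.6315 -0.1997  0.067 ] 0.06767621499906283
second 279 [ 0.5588 -0.201   0.0667] 0.06702087667721886
green 434 [0.5942 0.1342 0.2585] 0.33939365244859365
[ 293  188   69   69 3645] [0.564  0.1646 0.0762] [ 41. 135. 154.]
[ 289  283   62   62 2974] [0.6326 0.1599 0.0758] [45. 91. 30.]
```

View pics/w3.png

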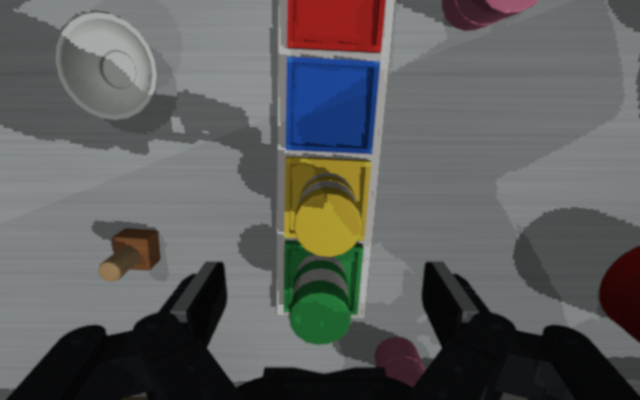

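Both placed tubs stand at 67 mm lid height. Yellow lid at (328,222) is under the tool, green at (320,317); saucers red and blue are empty. Grip yellow.

```bash
python3 -m jog '0 0 1 0 0 0; 0 0 2.5 0 0 0; 0 0 2.5 0 0 0; 0 0 2 0 0 0; 0 0 1 0 0 0; 0 0 0 0 0 0; 0 0 0 0 0 0; 0 0 0 0 0 0' 0 40; python3 -m jog '0 0 0 0 0 0; 0 0 0 0 0 0; 0 0 0 0 0 0; 0 0 0 0 0 0; 0 0 0 0 0 0; 0 0 0 0 0 0; 0 0 0 0 0 0; 0 0 0 0 0 0' 255 40
```

```text
clock: 22.3
eef_pos: [0.5639, 0.1611, 0.0437]
ee_rot: [-0.001, 3.14, 0.001]
ft_force: [0.5, -0.1, 0.6]
opening: 0.0854
finger_force: 0.0
clock: 23.3
eef_pos: [0.5638, 0.1612, 0.0433]
ee_rot: [-0.002, 3.141, 0.001]
ft_force: [-0.7, 2.1, 5.1]
opening: 0.0433
finger_force: 40.8
```

```bash
python3 -m jog '0 0 -2 0 0 0; 0 0 -3 0 0 0; 0 0 -3 0 0 0; 0 0 -2 0 0 0; 0.95 -4.6 0 0 0 0; 0.95 -4.6 0 0 0 0; 0.95 -4.6 0 0 0 0; 0.95 -4.6 0 0 0 0'; python3 -m jog '0.95 -4.6 0 0 0 0; 0.95 -4.6 0 0 0 0; 0.95 -4.6 0 0 0 0; 0.95 -4.6 0 0 0 0; 0 0 0 0 0 0; 0 0 0 0 0 0; 0 0 0 0 0 0; 0 0 0 0 0 0'; python3 -m jog '0 0 2 0 0 0; 0 0 2.5 0 0 0; 0 0 2.5 0 0 0; 0 0 2 0 0 0; 0 0 1 0 0 0; 0 0 0.3 0 0 0; 0 0 0 0 0 0; 0 0 0 0 0 0'
```

```text
clock: 24.3
eef_pos: [0.5241, -0.0247, 0.1417]
ee_rot: [0.001, -3.139, 0.0]
ft_force: [0.2, 0.5, -0.7]
opening: 0.0434
finger_force: 41.0
clock: 25.3
eef_pos: [0.4879, -0.2063, 0.1427]
ee_rot: [0.003, -3.141, -0.0]
ft_force: [-0.4, -0.1, -0.9]
opening: 0.0427
finger_force: 41.1
clock: 26.3
eef_pos: [0.4883, -0.2072, 0.0406]
ee_rot: [-0.001, 3.14, -0.001]
ft_force: [-0.2, -0.5, -1.0]
opening: 0.0432
finger_force: 41.1
```

```bash
python3 -m jog '0 0.25 0.2 0 0 0; 0 0 0.15 0 0 0; 0 0 0.1 0 0 0; 0 0 0.05 0 0 0; 0 0 0.05 0 0 0; 0 0 0 0 0 0; 0 0 0 0 0 0; 0 0 0 0 0 0'; python3 -m jog '0 0 0.04 0 0 0; 0 0 0.03 0 0 0; 0 0 0.03 0 0 0; 0 0 0 0 0 0; 0 0 0 0 0 0; 0 0 0 0 0 0; 0 0 0 0 0 0; 0 0 0 0 0 0'
```

```text
clock: 27.3
eef_pos: [0.4877, -0.2046, 0.0343]
ee_rot: [0.001, -3.142, -0.0]
ft_force: [-1.1, 0.0, -1.8]
opening: 0.0429
finger_force: 41.1
clock: 28.3
eef_pos: [0.4878, -0.2047, 0.0342]
ee_rot: [-0.002, 3.141, -0.0]
ft_force: [-3.0, 2.0, 7.3]
opening: 0.043
finger_force: 41.6
```

```bash
python3 -m jog '0 0 0 0 0 0; 0 0 0 0 0 0; 0 0 0 0 0 0; 0 0 0 0 0 0; 0 0 0 0 0 0; 0 0 -2 0 0 0; 0 0 -4 0 0 0; 0 0 -4 0 0 0' 0 40; python3 -m jog '-1.8 4.6 0 0 0 0; -1.8 4.6 0 0 0 0; -1.8 4.6 0 0 0 0; -1.8 4.6 0 0 0 0; -1.8 4.6 0 0 0 0; -1.8 4.6 0 0 0 0; -1.8 4.6 0 0 0 0; -1.9 4.5 0 0 0 0'; python3 -m jog '0 0 0 0 0 0; 0 0 1 0 0 0; 0 0 2 0 0 0; 0 0 0 0 0 0; 0 0 0 0 0 0; 0 0 0 0 0 0; 0 0 0 0 0 0; 0 0 0 0 0 0'
```

```text
clock: 29.3
eef_pos: [0.4874, -0.2046, 0.1343]
ee_rot: [0.001, -3.141, 0.0]
ft_force: [1.0, -0.5, 0.8]
opening: 0.0851
finger_force: 0.0
clock: 30.3
eef_pos: [0.6328, 0.1641, 0.1333]
ee_rot: [0.002, -3.142, 0.0]
ft_force: [-0.1, -0.5, -0.5]
opening: 0.0851
finger_force: 0.0
clock: 31.3
eef_pos: [0.6325, 0.1625, 0.1036]
ee_rot: [-0.001, 3.141, 0.0]
ft_force: [-0.1, 0.1, 0.9]
opening: 0.0855
finger_force: 0.0
```

```bash
python3 -m jog '-0.1 -0.25 1 0 0 0; 0 0 2 0 0 0; 0 0 2 0 0 0; 0 0 1 0 0 0; 0 0 0 0 0 0; 0 0 0 0 0 0; 0 0 0 0 0 0; 0 0 0 0 0 0' 0 40; python3 -m jog '0 0 0 0 0 0; 0 0 0 0 0 0; 0 0 0 0 0 0; 0 0 0 0 0 0; 0 0 0 0 0 0; 0 0 0 0 0 0; 0 0 0 0 0 0; 0 0 0 0 0 0' 255 40
```

```text
clock: 32.3
eef_pos: [0.6337, 0.1601, 0.0439]
ee_rot: [-0.001, 3.141, 0.001]
ft_force: [0.4, 0.4, -0.2]
opening: 0.0856
finger_force: 0.0
clock: 33.3
eef_pos: [0.6336, 0.16, 0.0435]
ee_rot: [-0.001, 3.141, 0.0]
ft_force: [0.6, -0.4, 3.4]
opening: 0.0432
finger_force: 40.8
```

```bash
python3 -m jog '0 0 -2 0 0 0; 0 0 -3 0 0 0; 0 0 -3 0 0 0; 0 0 -2 0 0 0; 2.7 -4.5 0 0 0 0; 2.7 -4.5 0 0 0 0; 2.7 -4.5 0 0 0 0; 2.7 -4.5 0 0 0 0'; python3 -m jog '2.7 -4.5 0 0 0 0; 2.7 -4.5 0 0 0 0; 2.7 -4.5 0 0 0 0; 2.7 -4.6 0 0 0 0; 0 0 0 0 0 0; 0 0 0 0 0 0; 0 0 0 0 0 0; 0 0 0 0 0 0'
```

```text
clock: 34.3
eef_pos: [0.5239, -0.0213, 0.1426]
ee_rot: [0.001, -3.14, -0.0]
ft_force: [-0.0, -0.5, -0.9]
opening: 0.0427
finger_force: 40.9
clock: 35.3
eef_pos: [0.4181, -0.2004, 0.1431]
ee_rot: [0.004, -3.141, -0.0]
ft_force: [0.1, 0.0, 0.1]
opening: 0.043
finger_force: 41.0
```

```bash
python3 -m jog '0.2 -0.35 2 0 0 0; 0 0 2.5 0 0 0; 0 0 2.5 0 0 0; 0 0 2 0 0 0; 0 0 1 0 0 0; 0 0 0.3 0 0 0; 0 0 0 0 0 0; 0 0 0 0 0 0'; python3 -m jog '0 0 0.2 0 0 0; 0 0 0.15 0 0 0; 0 0 0.1 0 0 0; 0 0 0.05 0 0 0; 0 0 0.05 0 0 0; 0 0 0 0 0 0; 0 0 0 0 0 0; 0 0 0 0 0 0'
```

```text
clock: 36.3
eef_pos: [0.4163, -0.2048, 0.041]
ee_rot: [-0.002, 3.14, -0.0]
ft_force: [0.8, 0.2, -0.7]
opening: 0.0429
finger_force: 41.0
clock: 37.3
eef_pos: [0.4157, -0.2047, 0.0348]
ee_rot: [-0.001, 3.142, -0.0]
ft_force: [0.2, 0.4, -2.8]
opening: 0.0429
finger_force: 41.0
```

```bash
python3 -m jog '0 0 0.04 0 0 0; 0 0 0.04 0 0 0; 0 0 0.04 0 0 0; 0 0 0 0 0 0; 0 0 0 0 0 0; 0 0 0 0 0 0; 0 0 0 0 0 0; 0 0 0 0 0 0'
```

```text
clock: 38.3
eef_pos: [0.4158, -0.2047, 0.0344]
ee_rot: [-0.002, 3.141, -0.0]
ft_force: [-2.8, 1.9, 9.1]
opening: 0.0428
finger_force: 42.0
```

Contact. Release, rise, and move aside for a last look.

```bash
python3 -m jog '0 0 0 0 0 0; 0 0 0 0 0 0; 0 0 0 0 0 0; 0 0 0 0 0 0; 0 0 0 0 0 0; 0 0 -2 0 0 0; 0 0 -4 0 0 0; 0 0 -4 0 0 0' 0 40; python3 -m jog '1 -2 -2 0 0 0; 1 -4 -2 0 0 0; 1 -4 -2 0 0 0; 1 -4 0 0 0 0; 0 -4 0 0 0 0; 0 -3 0 0 0 0; 0 0 0 0 0 0; 0 0 0 0 0 0'; python3 - <<'E'
from h import *
p=vision.read_camera('top'); W=cloud(p)
for n,r in dict(far=(145,181),p2=(183,209),p3=(211,238),near=(242,268)).items():
    s=np.s_[r[0]:r[1],375:415]; w=W[s][(p['depth'][s]>0)&(W[s][...,2]>.055)]; print(n,len(w),w.mean(0).round(4),np.median(w[:,2]).round(4))
a=p['img'][110:290,190:430]; q=vision.read_camera('scene')['img'][120:320,150:450]
cv2.imwrite('pics/fin.png',np.vstack([cv2.resize(a,(400,300)),cv2.resize(q,(400,267))]))
E
```

```text
clock: 39.3
eef_pos: [0.4154, -0.2047, 0.1346]
ee_rot: [0.001, -3.141, -0.0]
ft_force: [1.2, 0.1, -0.1]
opening: 0.0853
finger_force: 0.0
clock: 40.3
eef_pos: [0.3757, -0.4143, 0.1933]
ee_rot: [0.001, -3.141, -0.001]
ft_force: [-0.1, 0.0, 0.5]
opening: 0.0853
finger_force: 0.0
far 270 [ 0.6318 -0.2002  0.0669] 0.0671
p2 275 [ 0.5589 -0.2012  0.0671] 0.0671
p3 280 [ 0.4877 -0.2027  0.0671] 0.0673
near 283 [ 0.4162 -0.2029  0.0675] 0.0678
```

View pics/fin.png

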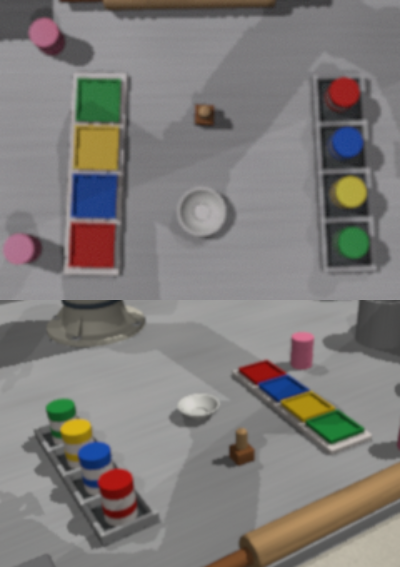

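All four stand upright and centred in the deck, far to near: red (343,93), blue (347,141), yellow (350,191), green (352,242). Stamp (204,113) and dish (202,211) are unmoved.

```bash
python3 -c "
from station import finish_job; print(finish_job())"
```

```text
the job is handed in; nothing more can be done
None
```

I moved all four tubs into the decorating rack in reverse order (from the farthest pocket: red, blue, yellow, green); they stand upright on their pocket floors, the stamp and dish look unmoved, and I handed the job in at about 40 s.

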